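# Refit the strainer shelf of a parts-washing tank

## Robot

A 6-joint arm with a two-finger parallel gripper is mounted at the origin on a cart in front of the work surface, level with it; the furniture and walls round the work are solid. World frame = base frame: x ahead of the robot, y to its left, z up, the work surface at z = 0. Lengths are in mm, angles in rad, forces in N, time in s.
With the tool pointing down it reaches from about 300 to 775 mm from the base axis. Payload 14.6 kg.
Tool frame: the origin (TCP) lies between the finger pads; the fingertips stand 25 mm ahead of it and the grasp point (between the pads) lies 6 mm ahead of it; z points along the fingers, x is the direction in which the jaws open and shut, and the axes are right-handed (so a half turn about z gives the same grasp; the last joint's range is limited). The gripper opens to 94 mm and grips with 3 to 60 N. Pads are 16 mm wide; open, the fingers measure 119 mm over their backs; the gripper's body (75 mm by 177 mm) begins 78 mm behind the grasp point.
Start: joints at [1.136, 0.3, 1.521, -0, 1.321, -0.067], TCP at [197.757, 513.207, 230.446] pointing down, gripper open.
Joint ranges: [-3.03, 3.03], [-0.79, 2.21], [0.23, 2.52], [-1.04, 4.18], [0, 3.07], [-2.55, 2.55]. Speed limits (rad/s): [2.22, 2.22, 2.57, 3.14, 3.14, 3.14].

## Interface

Orientations are given as [roll, pitch, yaw] about the fixed x, y, z axes, in that order (R = Rz(yaw) Ry(pitch) Rx(roll)).
In Python, from cell import manip gives the robot as it stands.
- The arm moves only by the tool apply_moves, never from a script. Its argument "series" is a list of rows, each a list of 3 entries, a list of its own where there are three numbers: the shift along the world's x, y, z in cm, then the turn, a rotation vector about the world's x, y, z in rad, then the opening in per cent of the stroke, from 0 (shut) to 100 (fully open). A call has exactly 10 rows; each row is the pose to reach, as a shift and turn from the pose commanded when the call began; what a row does not reach only later rows make up. A row lasts 1/8 s, in which the tool goes at most 62.5 mm and 10.7 degrees, less where a joint would pass 70% of its speed; a pose out of reach is approached as far as the arm can. A call with a gripper value outside its range is refused whole. The fingers move at their own pace and stop on an object; "grip_force" is the grip in N (left out, the last holds). Time passes only in rows, so rows that repeat a pose let the fingers close, or fill a call up. It gives the time, the measured TCP pose, the force and the opening at its end, in the units of the state.
- manip.read_state(): the state, without advancing time (a new reading comes with each control period).
- manip.camera(name): name is "side" or "top" or "wrist"; returns (picture, depth): 400x640x3 uint8, red, green, blue; 400x640 float32, mm along the optical axis (not along the pixel's ray), 0 where there is no reading.
- manip.camera_info(name): a dict with "intrinsics" (3x3 intrinsics, pixels), "dist" ([k1, k2, p1, p2, k3] as OpenCV has them; the pictures are not rectified), "extrinsics" (4x4, takes a point from world to camera coordinates); the wrist camera has in their place "hand_eye" (4x4, takes a point from camera to tool coordinates, whose origin is the TCP and whose axes are the tool frame's). Camera axes: x right, y down, z forward; pixel columns grow to the right and rows downward; lengths in mm; the calibration is good to about 2 mm. A picture is of the moment at which its call begins: read the wrist's pose just before it. camera_info takes no time and is no camera call.
- manip.sign_off(): hands the job in, once; it reports no verdict.
The state is a dict: "clock": time; "joints": joint angles; "qd": joint speeds; "effort": joint torques, N m; "eef_pos": TCP position; "eef_rot": TCP orientation; "wrist_force": force on the tool from outside, world axes, zero at the start; "moment": the same for the moment, N m; "finger_gap": finger opening in mm.
Only numpy, scipy, OpenCV 4.12 (cv2) and the standard library are available. Lean on these libraries where they do the work, as an engineer would, in place of code of your own. Each camera call takes 0.05 s, during which the arm holds its last target.

## Task

Put the slotted steel shelf back into the parts-washing tank. It is longer than the tank's mouth, so tilt it, pass one end under the wide flange above the stop bar until it touches the end face, bring the other end down past the narrow flange, then draw the shelf back toward the narrow flange until it drops clear of the stop bar and lies flat on the ledges with both ends under the flanges. Ease it in gently by feel without forcing or dropping it, let go of it, and leave the jar, the spanner, the nut and the bolt where they are.

Things in the scene. Friction and masses are not known exactly. Their poses are not given: they have to be found in the camera images.
- shelf_grip (a point): Loose slotted steel shelf, 0.35 to 0.65 kg: flat plate 190 (x) x 130 (y) x 4 mm, same end for end, lying on the worktop. In its middle, on two posts, a flat upright grip bar 10 mm thick (x), 60 wide (y), 28 high, 27 to 55 mm above the plate's underside; take it by the flat faces, which look along x. Point: centre of that bar, 41 mm above the middle of the plate's underside; z up out of the plate.
- tank_seat (a point): Grey washing tank fixed to the worktop, rim 282 (x) x 156 (y) mm, 76 high. An inner frame (end faces, ledges all round, stop bar, two end flanges) hangs in its mouth, clamped in lengthwise slots: it sits up to 10 mm either way along x from the figures given; feel for it. Point: nominal place of the shelf's underside middle when home, on the ledges 45 mm over the worktop; x to the far end.
- wide_flange (a point): Wide flange of the frame at the near end (toward the robot): it reaches 22 mm in from the near end face, which lies at x -106.5 mm from tank_seat (nominal, +-10 mm). 3 mm thick. Point: nominal middle of its free edge at its underside, 28 mm above the ledges. Axes as tank_seat. The frame's side faces, without flanges, lie at y +-69.5 mm.
- narrow_flange (a point): Narrow flange of the frame at the far end, reaching 11 mm in from the far end face (x +96.5 mm from tank_seat, nominal, shifted with the frame). 3 mm thick. Point: nominal middle of its free edge at its underside, 28 mm above the ledges; axes as tank_seat. With the shelf's near end touching the near end face, its far end passes this flange with 2 mm to spare.
- stop_bar (a point): Stop bar on the near ledge against the near end face: 10 mm wide (x), 104 long (y), 5 high; shifted with the frame. Point: nominal middle of its top edge that faces the far end; axes as tank_seat. The shelf goes in over it and, when home, lies on the ledges beyond it, with 3 mm of lengthwise play between this bar and the far end face.
- jar_mid (a point): Glass jar with a grey lid, 56 mm across, 90 mm high, standing on the worktop; bystander. The point is at its middle.
- spanner_mid (a point): Steel spanner, 210 x 36 x 7 mm, lying on the worktop; bystander. The point is at its middle.
- nut_mid (a point): Steel hexagon nut, 22 mm across, 9 mm high, lying on the worktop; bystander. The point is at its middle.
- bolt_mid (a point): Steel bolt standing on its head, 19 mm across, 37 mm high; bystander. The point is at its middle.

How it is judged:
By the outcome, as a careful person would: the job done as asked, in the order asked, and still so for the second after the job is handed in, with the robot touching nothing.
It also fails if it takes over 54 s, if anything falls off the work surface, if the arm or the gripper's body presses on something with over 40 N, if the wrist force passes 120 N, or if a joint passes its speed limit or range.

## Working session

There is one attempt and no reset: what is moved stays moved. The work goes in short steps, Python scripts to look and compute and a tool call to move; the robot and the scene stay as the last step left them, time stands still between calls to the robot, and variables do not carry over. Pictures are saved under pics/ and viewed, and the job is handed in when it is done.

Besides the shell and the picture viewer there is one more tool, called after "Emit:" in YAML: its name, and indented under it one key for each argument. apply_moves: Moves the arm, as the interface text tells. Its arguments: {"type":"object","properties":{"series":{"type":"array","items":{"type":"array"}},"grip_force":{"type":"number"}},"required":["series"]}

```bash
mkdir -p pics; ls; python3 - <<'E'
from cell import manip
import cv2,numpy as np
print(manip.read_state())
for n in("side","top","wrist"):
    p,d=manip.camera(n); cv2.imwrite(f"pics/{n}0.png",p[...,::-1]); np.save(f"pics/{n}0.npy",d)
    print(n,manip.camera_info(n))
E
```

```text
pics
{'clock': 0.0, 'joints': array([ 1.13640514e+00,  3.00470669e-01,  1.52157956e+00,  1.22569301e-05,
        1.32067615e+00, -6.66034575e-02]), 'qd': array([-0.00094279,  0.00151786, -0.00058655, -0.00076878, -0.00015439,
        0.00164187]), 'effort': array([ 1.19533186e-03, -5.31805408e+01, -3.52741063e+01,  7.09229009e-02,
        2.42983690e-02, -1.23315979e-05]), 'eef_pos': array([197.65936979, 513.01116081, 229.88718625]), 'eef_rot': array([-3.14150535e+00,  1.13042653e-03,  1.20300561e+00]), 'wrist_force': array([-0.11867705,  1.17262094,  0.21809491]), 'moment': array([ 0.01218286, -0.04795105, -0.00641336]), 'finger_gap': 94.04472260252133}
side {'intrinsics': array([[379.09560489,   0.        , 318.93529342],
       [  0.        , 379.09560489, 203.24504695],
       [  0.        ,   0.        ,   1.        ]]), 'dist': array([-0.02158519,  0.        ,  0.        ,  0.        ,  0.        ]), 'extrinsics': array([[-9.98669454e-01, -4.78683003e-02,  1.91819419e-02,
         5.99223839e+02],
       [-3.47028492e-02,  3.48684076e-01, -9.36597633e-01,
         1.01274929e+0
[... 699 characters left out ...]
,
       [ 0.00000000e+00,  0.00000000e+00,  0.00000000e+00,
         1.00000000e+00]])}
wrist {'intrinsics': array([[308.54920211,   0.        , 320.32144877],
       [  0.        , 308.54920211, 200.41113925],
       [  0.        ,   0.        ,   1.        ]]), 'dist': array([-0.04101019,  0.        ,  0.        ,  0.        ,  0.        ]), 'hand_eye': array([[ 9.99997402e-01,  1.96367405e-03, -1.15785797e-03,
        -3.04511192e-01],
       [-1.56554456e-03,  9.60774010e-01,  2.77328055e-01,
        -8.19450453e+01],
       [ 1.65702175e-03, -2.77325522e-01,  9.60774588e-01,
        -1.52878657e+02],
       [ 0.00000000e+00,  0.00000000e+00,  0.00000000e+00,
         1.00000000e+00]])}
```

View pics/top0.png

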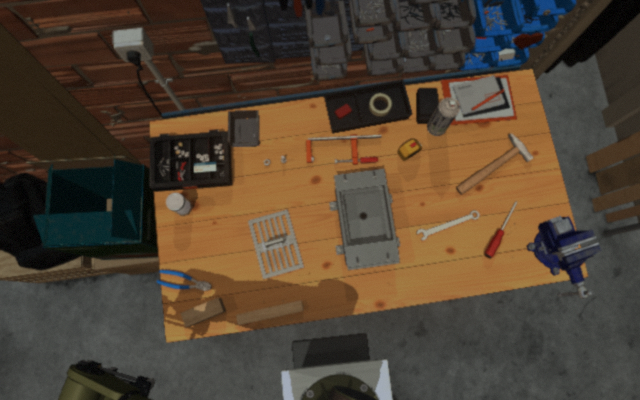

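View pics/side0.png

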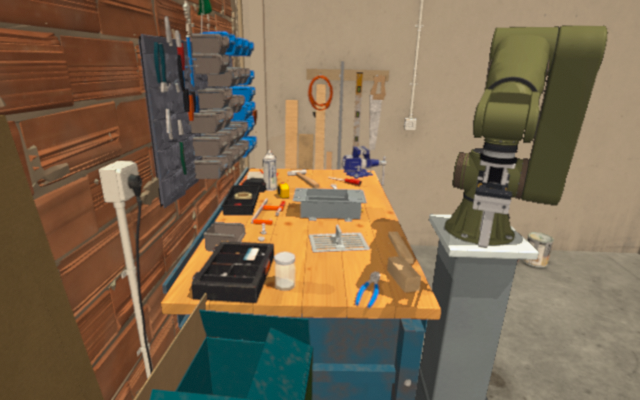

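View pics/wrist0.png

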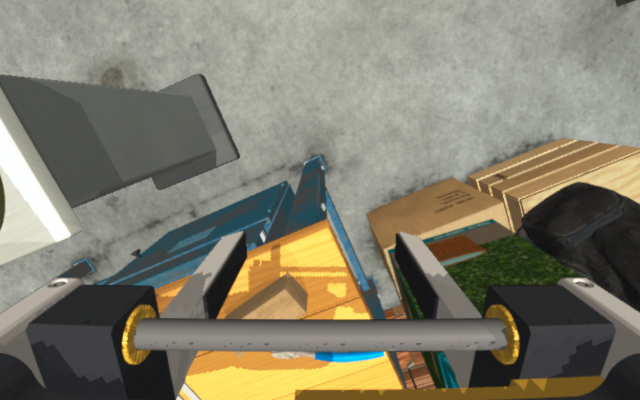

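Top view: shelf with its grip bar near (276,242), tank about (366,218), spanner (448,225), jar (178,203), nut and bolt (267,161)/(283,158). Next I'll enlarge this and measure.

```bash
cat > h.py <<'E'
from cell import manip
import cv2,numpy as np
from scipy.spatial.transform import Rotation as R
def cam(n,st=None):
    i=manip.camera_info(n)
    if n=="wrist":
        T=np.eye(4);T[:3,:3]=R.from_euler('xyz',st['eef_rot']).as_matrix();T[:3,3]=st['eef_pos']
        W=T@np.array(i['hand_eye'])
    else: W=np.linalg.inv(i['extrinsics'])
    return i['intrinsics'],i['dist'],W
def ray(n,uv,st=None):
    K,D,W=cam(n,st)
    p=cv2.undistortPoints(np.array(uv,float).reshape(-1,1,2),K,D).reshape(-1,2)
    return np.c_[p,np.ones(len(p))]@W[:3,:3].T, W[:3,3]
def atz(n,uv,z,st=None):
    r,o=ray(n,uv,st); return o+r*((z-o[2])/r[:,2])[:,None]
def atd(n,uv,d,st=None):
    r,o=ray(n,uv,st); return o+r*np.array([d[int(round(v)),int(round(u))] for u,v in uv])[:,None]
def proj(n,P,st=None):
    K,D,W=cam(n,st);E=np.linalg.inv(W)
    return cv2.projectPoints(np.array(P,float),cv2.Rodrigues(E[:3,:3])[0],E[:3,3],K,np.array(D))[0].reshape(-1,2)
E
python3 - <<'E'
import cv2
p=cv2.imread('pics/top0.png')
cv2.imwrite('pics/topA.png',cv2.resize(p[195:290,240:320],None,fx=6,fy=6,interpolation=cv2.INTER_CUBIC))
cv2.imwrite('pics/topB.png',cv2.resize(p[160:275,320:410],None,fx=5,fy=5,interpolation=cv2.INTER_CUBIC))
E
```

```text
(no output)
```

View pics/topA.png

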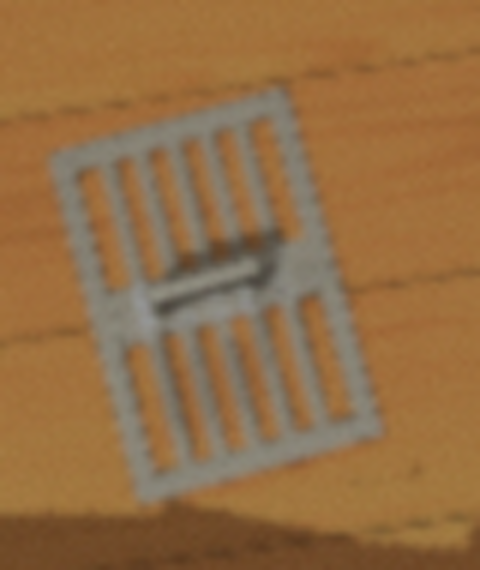

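View pics/topB.png

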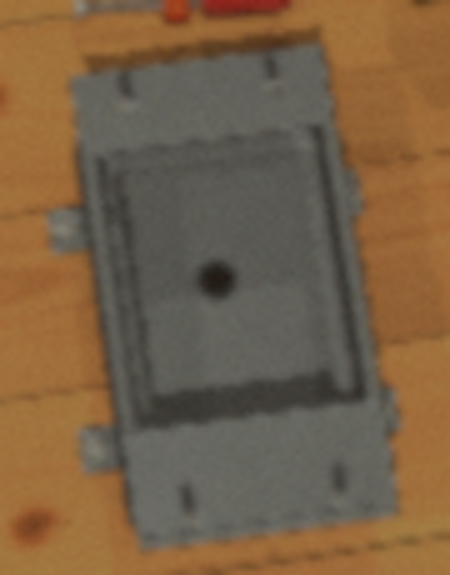

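```bash
python3 - <<'E'
from h import *
f=lambda L,s,x,y:[((u+.5)/s-.5+x,(v+.5)/s-.5+y) for u,v in L]
S=atz('top',f([(52,158),(286,88),(382,433),(145,500)],6,240,195),4)
T=atz('top',f([(72,78),(322,42),(398,512),(143,548)],5,320,160),76)
F=atz('top',f([(95,152),(320,125),(130,432),(375,398)],5,320,160),76)
for n,C in(('shelf',S),('tank',T)):
    print(n,C.round(1).tolist(),C.mean(0)); 
    print([np.linalg.norm(C[i]-C[(i+1)%4]).round(1) for i in range(4)])
    a=(C[0]+C[1]-C[2]-C[3])/2; b=C[0]-C[1]+C[3]-C[2]; print('yaw',np.arctan2(a[1],a[0]),np.arctan2(-b[0],b[1]))
print(F.round(1))
d=np.load('pics/top0.npy')
g=f([(152,300),(205,285),(255,270)],6,240,195)
print(atd('top',g,d),atz('top',g,55))
for uv in ((322,262),(250,230),(300,200)): print(atd('top',[uv],d))
print(atd('top',f([(150,110),(250,490),(230,420),(230,330)],5,320,160),d))
print(atd('top',[(178,197),(448,225),(267,161),(283,158)],d))
E
```

```text
shelf [[608.7, 220.7, 4.0], [633.2, 95.0, 4.0], [447.9, 62.3, 4.0], [426.5, 186.2, 4.0]] [529.08824143 141.03720375   4.        ]
[np.float64(128.0), np.float64(188.1), np.float64(125.7), np.float64(185.4)]
yaw 0.18103302760498785 0.18161086047803382
tank [[708.4, -60.1, 76.0], [715.1, -214.9, 76.0], [426.2, -220.9, 76.0], [421.2, -69.7, 76.0]] [ 567.74844986 -141.40557429   76.        ]
[np.float64(155.0), np.float64(289.1), np.float64(151.2), np.float64(287.4)]
yaw 0.02693970405306441 0.03793158842452768
[[ 660.8  -68.8   76. ]
 [ 663.2 -206.6   76. ]
 [ 489.6  -70.1   76. ]
 [ 494.3 -216.7   76. ]]
[[521.02494324 168.22061807  59.10698727]
 [526.61350702 141.82063472  53.13676608]
 [531.17555314 116.03531871  55.63839294]] [[521.59217836 168.67559495  55.        ]
 [526.34961467 141.65144401  55.        ]
 [531.26829073 116.08122127  55.        ]]
[[456.47578408   3.29899447   2.84891144]]
[[580.22700212 218.01843838  -1.34067645]]
[[ 6.59792868e+02  5.21816477e+01 -3.53578581e-01]]
[[ 682.42960291 -104.67124649   79.69186738]
 [ 448.10269695 -136.00358012   77.08704358]
 [ 489.75909719 -128.97967709   81.62363443]
 [ 554.53360675 -144.27687941    7.94148235]]
[[ 686.27273418  413.15386327   91.84784501]
 [ 529.87746785 -404.11146931    1.39556874]
 [ 802.09342173  146.96617535   -5.19096817]
 [ 790.95362144   91.61875283   42.07302827]]
```

Emit:
apply_moves:
  series:
    - [[4, -4.5, -1], [0, 0, -0.13], 100]
    - [[8, -9, -2], [0, 0, -0.26], 100]
    - [[12, -13.5, -3], [0, 0, -0.39], 100]
    - [[16, -18, -4], [0, 0, -0.52], 100]
    - [[20, -22.5, -5], [0, 0, -0.65], 100]
    - [[24, -27, -6], [0, 0, -0.78], 100]
    - [[28, -31.5, -7], [0, 0, -0.91], 100]
    - [[31, -35, -7.5], [0, 0, -1.0], 100]
    - [[33, -37.2, -8], [0, 0, -1.022], 100]
    - [[33, -37.2, -8], [0, 0, -1.022], 100]
  grip_force: 30

```text
clock: 1.4
eef_pos: [528.2, 139.9, 149.7]
eef_rot: [3.142, 0.001, 0.179]
wrist_force: [-0.4, -0.0, -0.4]
finger_gap: 94.4
```

```bash
python3 - <<'E'
from h import *
s=manip.read_state(); print(s)
p,d=manip.camera('wrist'); cv2.imwrite('pics/w1.png',p[...,::-1]); np.save('pics/w1.npy',d)
import pickle; pickle.dump(s,open('pics/w1.pkl','wb'))
E
```

```text
{'clock': 1.4, 'joints': array([ 1.91864560e-01,  3.72199822e-01,  1.62174031e+00, -7.06319567e-05,
        1.14894904e+00,  1.32870410e-02]), 'qd': array([ 0.04735845, -0.02775121,  0.02350214,  0.00623407,  0.00436787,
        0.01390489]), 'effort': array([ -2.53612049, -53.54832172, -33.61924767,  -0.07214583,
        -0.08161781,  -0.24587899]), 'eef_pos': array([528.20517658, 139.87402374, 149.67085881]), 'eef_rot': array([3.14151103e+00, 1.29555041e-03, 1.78606428e-01]), 'wrist_force': array([-0.43407533, -0.03797135, -0.42325145]), 'moment': array([-0.00777368,  0.0339281 ,  0.01862591]), 'finger_gap': 94.35218443052253}
```

View pics/w1.png

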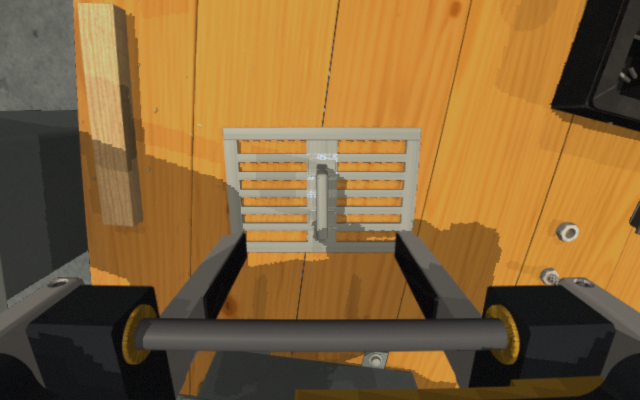

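```bash
python3 - <<'E'
import cv2
p=cv2.imread('pics/w1.png')
cv2.imwrite('pics/w1z.png',cv2.resize(p[120:260,215:430],None,fx=3.7,fy=3.7,interpolation=cv2.INTER_CUBIC))
E
```

```text
(no output)
```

View pics/w1z.png

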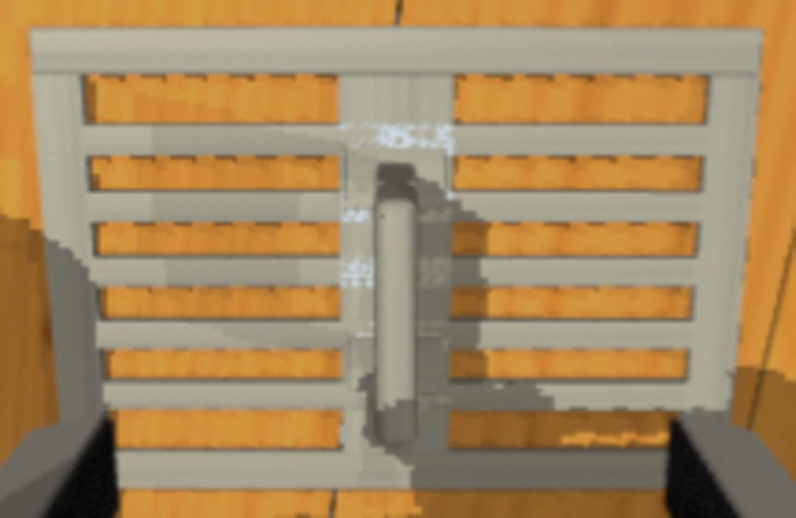

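```bash
python3 - <<'E'
from h import *
import pickle
s=pickle.load(open('pics/w1.pkl','rb'));d=np.load('pics/w1.npy')
f=lambda L:[((u+.5)/3.7-.5+215,(v+.5)/3.7-.5+120) for u,v in L]
B=f([(397,197),(399,440)]);P=atz('wrist',B,55,s);print(P,P.mean(0),np.linalg.norm(P[0]-P[1]));e=P[0]-P[1];print(np.arctan2(-e[0],e[1]))
print(atd('wrist',f([(397,300)]),d,s))
C=atz('wrist',f([(30,30),(760,30)]),4,s);print(C,np.linalg.norm(C[0]-C[1]),np.arctan2(*(C[1]-C[0])[[1,0]]))
print(C.mean(0)+65*np.array([np.sin(.18),-np.cos(.18),0]))
E
```

```text
[[522.43752596 172.08291541  55.        ]
 [533.33770094 115.326867    55.        ]] [527.88761345 143.7048912   55.        ] 57.793276824971535
0.18974276260217188
[[526.80441537 148.33012386  53.17371151]]
[[423.86354426 188.30329591   4.        ]
 [608.03355793 221.88302884   4.        ]] 187.20628301199488 0.18034897047077866
[527.58547337 141.14332234   4.        ]
```

Emit:
apply_moves:
  series:
    - [[0, 0, -3], [0, 0, 0], 60]
    - [[0, 0, -6], [0, 0, 0], 50]
    - [[0, 0, -8.5], [0, 0, 0], 40]
    - [[0, 0, -10], [0, 0, 0], 40]
    - [[0, 0, -10.3], [0, 0, 0], 40]
    - [[0, 0, -10.3], [0, 0, 0], 25]
    - [[0, 0, -10.3], [0, 0, 0], 18]
    - [[0, 0, -10.3], [0, 0, 0], 12]
    - [[0, 0, -10.3], [0, 0, 0], 0]
    - [[0, 0, -10.3], [0, 0, 0], 0]
  grip_force: 40

```text
clock: 2.7
eef_pos: [528.0, 141.2, 47.8]
eef_rot: [-3.142, -0.001, 0.181]
wrist_force: [0.4, 0.4, 4.1]
finger_gap: 10.0
```

Emit:
apply_moves:
  series:
    - [[0, 0, 0.3], [0, 0, 0], 0]
    - [[0, 0, 1.5], [0, 0, 0], 0]
    - [[0, 0, 4], [0, 0, 0], 0]
    - [[0, 0, 7.5], [0, 0, 0], 0]
    - [[0, -1, 11], [0, 0, -0.02], 0]
    - [[0.5, -4, 14.5], [0, 0, -0.04], 0]
    - [[1, -8, 18], [0, 0, -0.07], 0]
    - [[1.5, -12, 21.5], [0, 0, -0.1], 0]
    - [[2, -16, 25], [0, 0, -0.13], 0]
    - [[2.5, -20, 28], [0, 0, -0.15], 0]

```text
clock: 3.95
eef_pos: [552.3, -60.0, 329.4]
eef_rot: [3.141, -0.001, 0.03]
wrist_force: [0.2, -0.4, -5.2]
finger_gap: 9.9
```

Emit:
apply_moves:
  series:
    - [[0, -4, 2], [0, 0, 0], 0]
    - [[0, -8, 4], [0, 0, 0], 0]
    - [[0, -12, 4], [0, 0, 0], 0]
    - [[0, -16, 4], [0, 0, 0], 0]
    - [[0, -19, 4], [0, 0, 0], 0]
    - [[0, -21, 4], [0, 0, 0], 0]
    - [[0, -22.5, 4], [0, 0, 0], 0]
    - [[0, -23, 4], [0, 0, 0], 0]
    - [[0, -23, 4], [0, 0, 0], 0]
    - [[0, -23, 4], [0, 0, 0], 0]

```text
clock: 5.2
eef_pos: [552.9, -288.1, 367.6]
eef_rot: [-3.142, -0.0, 0.032]
wrist_force: [0.1, 0.0, -6.0]
finger_gap: 9.6
```

```bash
python3 - <<'E'
from h import *
s=manip.read_state(); print(s)
p,d=manip.camera('wrist'); cv2.imwrite('pics/w2.png',p[...,::-1]); np.save('pics/w2.npy',d)
import pickle; pickle.dump(s,open('pics/w2.pkl','wb'))
E
```

```text
{'clock': 5.2, 'joints': array([-5.39132355e-01,  4.20142244e-01,  1.04899202e+00,  1.20379362e-04,
        1.67239334e+00, -5.70872943e-01]), 'qd': array([-0.00057143, -0.00072573,  0.00010867,  0.00179938,  0.00040987,
       -0.00040478]), 'effort': array([-3.23223481e-01, -6.51134133e+01, -3.97859895e+01,  4.47065884e-02,
        5.36677300e-02, -3.88157969e-04]), 'eef_pos': array([ 552.90629333, -288.09270584,  367.59934623]), 'eef_rot': array([-3.14152704e+00, -1.19450565e-04,  3.17527971e-02]), 'wrist_force': array([ 0.0714699 ,  0.0309214 , -6.00018084]), 'moment': array([-0.02996427,  0.0425743 , -0.0456111 ]), 'finger_gap': 9.635277957124854}
```

View pics/w2.png

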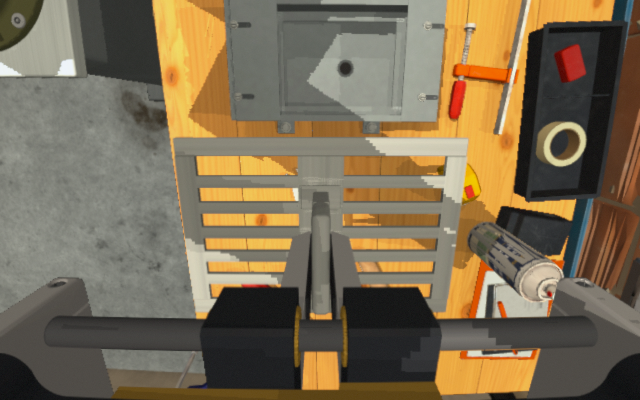

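The wrist view shows the held shelf at rows 138–312 and the tank above it at rows 0–130, with the drain at (345,68). I'll zoom in on the tank.

```bash
python3 - <<'E'
import cv2
p=cv2.imread('pics/w2.png')
cv2.imwrite('pics/w2z.png',cv2.resize(p[0:135,220:450],None,fx=3.4,fy=3.4,interpolation=cv2.INTER_CUBIC))
E
```

```text
(no output)
```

View pics/w2z.png

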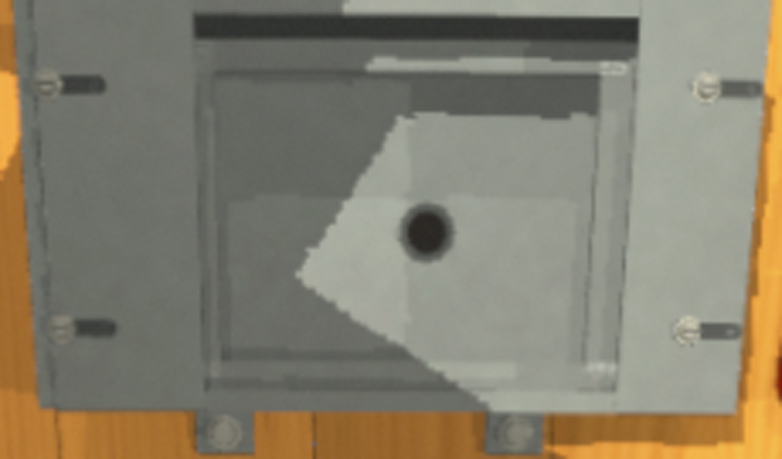

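```bash
python3 - <<'E'
from h import *
import pickle
s=pickle.load(open('pics/w2.pkl','rb'));d=np.load('pics/w2.npy')
k=3.4
f=lambda L:[((u+.5)/k-.5+220,(v+.5)/k-.5) for u,v in L]
names=['wide+y','wide-y','nar+y','nar-y','rimNear-y','rimFar-y','rimNear top','rimFar top','scr','scr','scr','scr']
uv=f([(193,15),(207,391),(638,15),(618,391),(42,408),(738,412),(17,60),(767,60),(50,84),(62,328),(706,87),(688,330)])
P=atz('wrist',uv,76,s); Q=atd('wrist',uv,d,s)
for n,a,b in zip(names,P,Q): print(n,a.round(1),b.round(1))
yaw=0.03
def loc(p,c): 
    q=p-c; return np.array([np.cos(yaw)*q[0]+np.sin(yaw)*q[1],-np.sin(yaw)*q[0]+np.cos(yaw)*q[1]])
e=P[1]-P[0];print(np.arctan2(e[0],-e[1]));e=P[3]-P[2];print(np.arctan2(e[0],-e[1]));e=P[5]-P[4];print(np.arctan2(e[1],e[0]))
c=P[:4].mean(0);print('opening centre',c)
for n,p in zip(names,P): print(n,loc(p[:2],c[:2]).round(1))
print(atd('wrist',f([(300,382),(427,270),(400,25),(100,200),(700,200)]),d,s))
E
```

```text
wide+y [488.1 -75.2  76. ] [488.1 -75.2  76. ]
wide-y [ 493.8 -213.6   76. ] [ 493.5 -213.6   73.7]
nar+y [656.6 -69.   76. ] [657.4 -67.9  72.5]
nar-y [ 662.3 -207.7   76. ] [ 663.2 -207.7   72.4]
rimNear-y [ 425.6 -222.3   76. ] [ 404.1 -225.    -1.3]
rimFar-y [ 713.1 -214.1   76. ] [ 742.3 -215.3   -3.3]
rimNear top [420.7 -92.3  76. ] [419.2 -91.   71.1]
rimFar top [707.8 -82.1  76. ] [708.6 -81.5  73.9]
scr [ 433.1 -100.5   76. ] [ 433.2 -100.6   76.3]
scr [ 435.  -190.5   76. ] [ 435.9 -190.7   79.7]
scr [685.3 -92.8  76. ] [685.1 -93.   76.7]
scr [ 688.4 -182.7   76. ] [ 686.9 -182.9   81. ]
0.04072539600738693
0.04133823790677055
0.028715690290328777
opening centre [ 575.1892198  -141.38323759   76.        ]
wide+y [-85.   68.8]
wide-y [-83.5 -69.7]
nar+y [83.5 69.9]
nar-y [ 85.1 -68.9]
rimNear-y [-152.   -76.4]
rimFar-y [135.6 -76.8]
rimNear top [-153.    53.7]
rimFar top [134.4  55.2]
scr [-140.8   45.1]
scr [-141.6  -44.9]
scr [111.5  45.3]
scr [111.9 -44.6]
[[ 530.52593512 -208.94663743   43.77126775]
 [ 549.30386042 -207.10432717  520.48371498]
 [ 567.16961271  -71.35022618   59.4689179 ]
 [ 451.10398878 -141.52553357   73.96319694]
 [ 687.85334217 -133.35027773   75.0864898 ]]
```

```bash
python3 - <<'E'
from h import *
import pickle
p=cv2.imread('pics/w2.png')
cv2.imwrite('pics/w2s.png',cv2.resize(p[130:320,165:480],None,fx=2.5,fy=2.5,interpolation=cv2.INTER_CUBIC))
E
```

```text
(no output)
```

View pics/w2s.png

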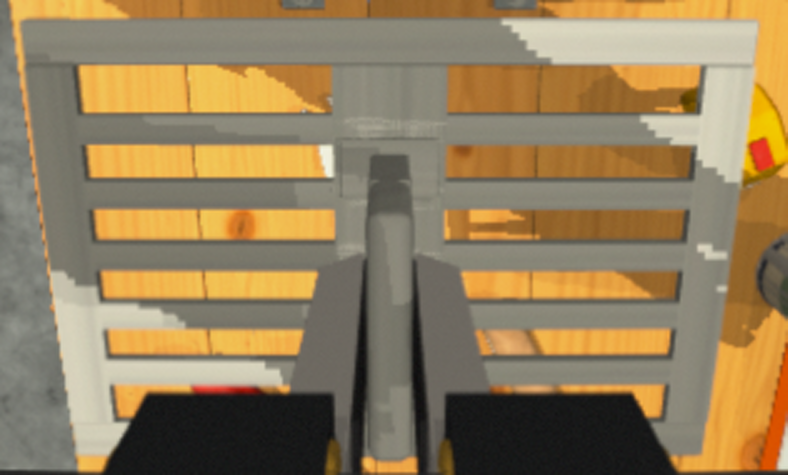

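```bash
python3 - <<'E'
from h import *
import pickle
s=pickle.load(open('pics/w2.pkl','rb'))
k=2.5
f=lambda L:[((u+.5)/k-.5+165,(v+.5)/k-.5+130) for u,v in L]
M=R.from_euler('xyz',s['eef_rot']).as_matrix()
for off in(43.8,):
    P=atz('wrist',f([(22,21),(757,22),(78,458),(703,456)]),s['eef_pos'][2]-off,s)
    print(((P-s['eef_pos'])@M).round(1))
P=atz('wrist',f([(371,212),(412,212),(371,460),(412,460)]),s['eef_pos'][2]+55-47.8,s)
print(((P-s['eef_pos'])@M).round(1))
E
```

```text
[[-94.2 -64.9  43.8]
 [ 92.1 -65.   43.8]
 [-94.6  64.4  43.8]
 [ 93.5  63.3  43.8]]
[[ -4.6 -31.5  -7.2]
 [  3.5 -31.5  -7.2]
 [ -4.9  26.6  -7.2]
 [  4.1  26.5  -7.2]]
```

Emit:
apply_moves:
  series:
    - [[0.3, 2, 0], [0.001, -0.03, 0.0], 0]
    - [[0.7, 5, -1], [0.002, -0.07, 0.001], 0]
    - [[1.2, 8, -3], [0.004, -0.12, 0.002], 0]
    - [[1.7, 11, -6], [0.006, -0.17, 0.002], 0]
    - [[2.2, 13, -9], [0.008, -0.22, 0.002], 0]
    - [[2.5, 14.2, -12], [0.008, -0.25, 0.002], 0]
    - [[2.7, 14.6, -13.5], [0.008, -0.25, 0.002], 0]
    - [[2.7, 14.6, -14.5], [0.008, -0.25, 0.002], 0]
    - [[2.7, 14.6, -14.5], [0.008, -0.25, 0.002], 0]
    - [[2.7, 14.6, -14.5], [0.008, -0.25, 0.002], 0]

```text
clock: 6.5
eef_pos: [580.1, -143.3, 223.4]
eef_rot: [3.141, -0.251, 0.033]
wrist_force: [-0.2, -0.3, -5.0]
finger_gap: 9.5
```

```bash
python3 - <<'E'
from h import *
s=manip.read_state(); print(s)
import pickle
for n in('wrist','side','top'):
    p,d=manip.camera(n); cv2.imwrite(f'pics/{n}3.png',p[...,::-1]); np.save(f'pics/{n}3.npy',d)
pickle.dump(s,open('pics/w3.pkl','wb'))
p=cv2.imread('pics/side3.png');cv2.imwrite('pics/side3z.png',cv2.resize(p[120:260,260:420],None,fx=4,fy=4,interpolation=cv2.INTER_CUBIC))
E
```

```text
{'clock': 6.5, 'joints': array([-0.34062945,  0.28783771,  1.5717854 ,  0.10418886,  1.04960635,
       -0.41466095]), 'qd': array([ 0.00029276, -0.0039892 ,  0.00329075, -0.00014943, -0.00202242,
        0.00042681]), 'effort': array([ 7.40022096e-02, -5.51313221e+01, -3.75384092e+01,  4.20601275e-01,
       -8.88338573e-01,  1.53848733e-02]), 'eef_pos': array([ 580.09351021, -143.27553255,  223.35585507]), 'eef_rot': array([ 3.14108932, -0.25119098,  0.03273171]), 'wrist_force': array([-0.21169508, -0.32584497, -5.04451628]), 'moment': array([-0.07016388,  0.4212893 , -0.0097688 ]), 'finger_gap': 9.525658995080326}
```

View pics/wrist3.png

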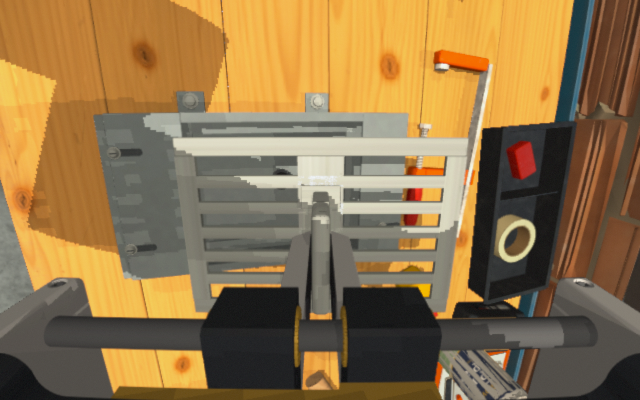

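View pics/side3z.png

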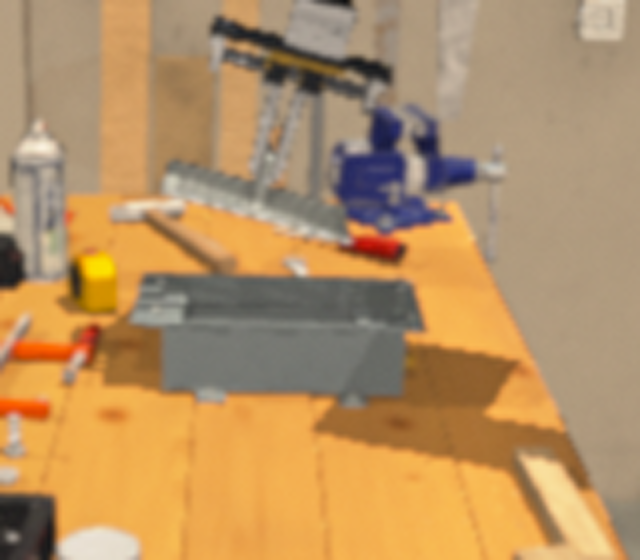

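View pics/top3.png

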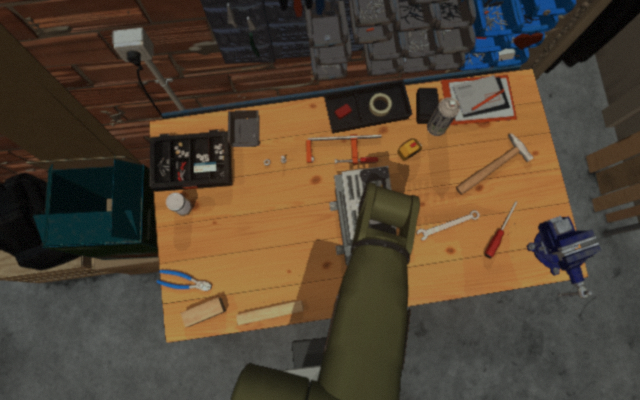

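```bash
python3 - <<'E'
import cv2
p=cv2.imread('pics/wrist3.png')
cv2.imwrite('pics/w3z.png',cv2.resize(p[100:170,90:480],None,fx=2,fy=2,interpolation=cv2.INTER_CUBIC))
cv2.imwrite('pics/w3z.png',cv2.resize(p[100:200,90:280],None,fx=4.2,fy=4.2,interpolation=cv2.INTER_CUBIC))
cv2.imwrite('pics/w3y.png',cv2.resize(p[100:200,270:460],None,fx=4.2,fy=4.2,interpolation=cv2.INTER_CUBIC))
E
```

```text
(no output)
```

View pics/w3z.png

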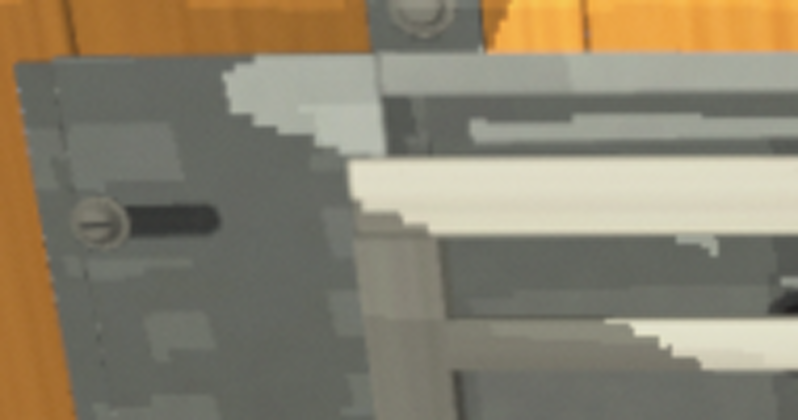

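View pics/w3y.png

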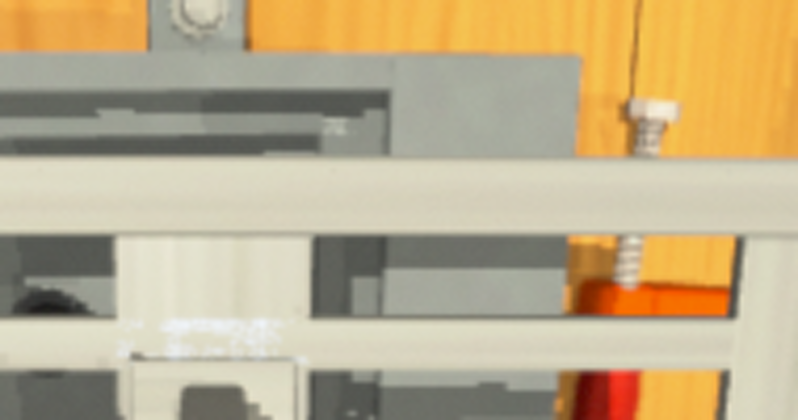

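```bash
python3 - <<'E'
from h import *
import pickle
s=pickle.load(open('pics/w3.pkl','rb'))
k=4.2
f=lambda L,x:[((u+.5)/k-.5+x,(v+.5)/k-.5+100) for u,v in L]
uv=f([(383,93),(100,223),(18,62),(378,53)],90)+f([(390,90),(390,52),(580,55),(385,315)],270)
P=atz('wrist',uv,76,s)
for n,a in zip(['wide in +y','screw','rim corner near','rim@wide','nar in +y','rim@nar','rim far corner','nar edge lower'],P): print(n,a.round(1))
yaw=np.arctan2(*(P[4]-P[0])[[1,0]]);print(yaw, np.linalg.norm(P[4]-P[0]), np.arctan2(*(P[6]-P[2])[[1,0]]),np.arctan2(*(P[7]-P[4])[[0,1]]))
# shelf +y edge, underside corner in world
M=R.from_euler('xyz',s['eef_rot']).as_matrix()
for c in ([-95,-65,47.8],[95,-65,47.8],[-95,65,47.8],[-95,-65,43.8],[95,-65,43.8]): 
    w=s['eef_pos']+M@np.array(c); print('pred corner',w.round(1),proj('wrist',[w],s))
E
```

```text
wide in +y [488.8 -73.6  76. ]
screw [ 432.3 -100.2   76. ]
rim corner near [421.4 -68.6  76. ]
rim@wide [488.4 -65.6  76. ]
nar in +y [657.2 -69.   76. ]
rim@nar [656.6 -60.3  76. ]
rim far corner [706.4 -59.1  76. ]
nar edge lower [ 659.9 -123.2   76. ]
0.027571631260159588 168.49684276150924 0.03330266305729535 3.092573094429478
pred corner [497.9 -81.  153.4] [[175.75836521 137.51581366]]
pred corner [681.8 -74.9 200.6] [[469.25906004 138.13104263]]
pred corner [ 502.1 -210.9  153.5] [[197.94856283 310.18276978]]
pred corner [496.9 -81.  157.3] [[172.93699611 138.04460439]]
pred corner [680.8 -75.  204.5] [[472.15356612 138.67230729]]
```

Emit:
apply_moves:
  series:
    - [[0, 0.1, -1], [0, 0, 0], 0]
    - [[0, 0.2, -2.5], [0, 0, 0], 0]
    - [[0, 0.2, -4], [0, 0, 0], 0]
    - [[0, 0.2, -5.5], [0, 0, 0], 0]
    - [[0, 0.2, -7], [0, 0, 0], 0]
    - [[0, 0.2, -8.2], [0, 0, 0], 0]
    - [[0, 0.2, -9.2], [0, 0, 0], 0]
    - [[0, 0.2, -9.8], [0, 0, 0], 0]
    - [[0, 0.2, -10], [0, 0, 0], 0]
    - [[0, 0.2, -10], [0, 0, 0], 0]

```text
clock: 7.9
eef_pos: [579.9, -140.8, 122.7]
eef_rot: [3.141, -0.25, 0.033]
wrist_force: [0.3, 0.9, -5.2]
finger_gap: 10.1
```

```bash
python3 - <<'E'
from h import *
s=manip.read_state(); print(s['wrist_force'],s['moment'],s['eef_pos'])
import pickle
for n in('wrist','side'):
    p,d=manip.camera(n); cv2.imwrite(f'pics/{n}4.png',p[...,::-1]); np.save(f'pics/{n}4.npy',d)
pickle.dump(s,open('pics/w4.pkl','wb'))
p=cv2.imread('pics/side4.png');cv2.imwrite('pics/side4z.png',cv2.resize(p[140:240,270:390],None,fx=6,fy=6,interpolation=cv2.INTER_CUBIC))
E
```

```text
[ 0.32192289  0.8648026  -5.18850775] [-0.09369105  0.42214996 -0.03351925] [ 579.88021505 -140.83232245  122.6735437 ]
```

View pics/wrist4.png

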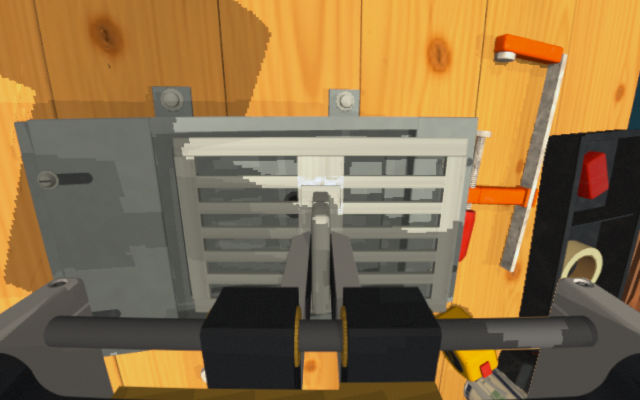

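View pics/side4z.png

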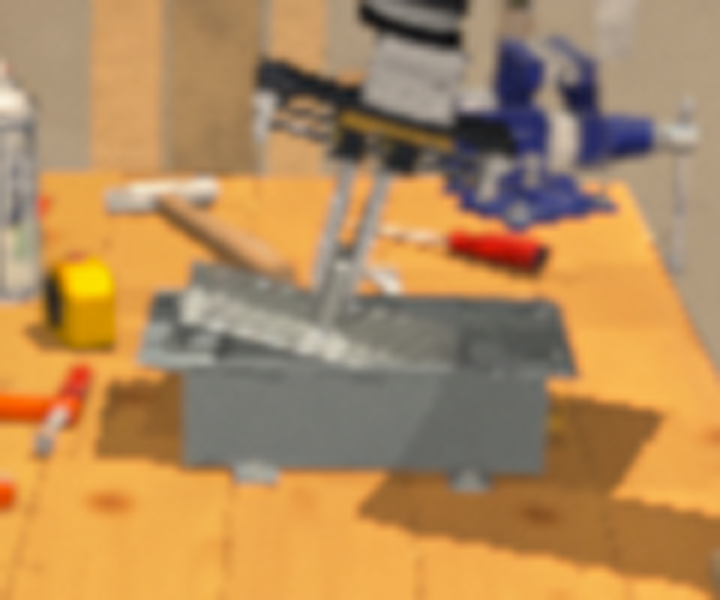

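Emit:
apply_moves:
  series:
    - [[-0.3, -0.01, 0], [0, 0, 0], 0]
    - [[-0.7, -0.02, 0], [0, 0, 0], 0]
    - [[-1.1, -0.03, 0], [0, 0, 0], 0]
    - [[-1.5, -0.04, 0], [0, 0, 0], 0]
    - [[-1.9, -0.06, 0], [0, 0, 0], 0]
    - [[-2.2, -0.07, 0], [0, 0, 0], 0]
    - [[-2.4, -0.07, 0], [0, 0, 0], 0]
    - [[-2.5, -0.08, 0], [0, 0, 0], 0]
    - [[-2.6, -0.08, 0], [0, 0, 0], 0]
    - [[-2.6, -0.08, 0], [0, 0, 0], 0]

```text
clock: 9.25
eef_pos: [553.7, -141.6, 122.4]
eef_rot: [-3.142, -0.25, 0.033]
wrist_force: [0.1, -0.0, -4.6]
finger_gap: 9.8
```

Emit:
apply_moves:
  series:
    - [[-0.05, 0, 0], [0, 0, 0], 0]
    - [[-0.1, 0, 0], [0, 0, 0], 0]
    - [[-0.15, 0, 0], [0, 0, 0], 0]
    - [[-0.2, -0.01, 0], [0, 0, 0], 0]
    - [[-0.24, -0.01, 0], [0, 0, 0], 0]
    - [[-0.28, -0.01, 0], [0, 0, 0], 0]
    - [[-0.3, -0.01, 0], [0, 0, 0], 0]
    - [[-0.3, -0.01, 0], [0, 0, 0], 0]
    - [[-0.3, -0.01, 0], [0, 0, 0], 0]
    - [[-0.3, -0.01, 0], [0, 0, 0], 0]

```text
clock: 10.5
eef_pos: [550.8, -141.7, 122.5]
eef_rot: [3.142, -0.25, 0.033]
wrist_force: [0.1, 0.1, -5.8]
finger_gap: 9.9
```

Emit:
apply_moves:
  series:
    - [[-0.02, 0, 0], [0, 0, 0], 0]
    - [[-0.04, 0, 0], [0, 0, 0], 0]
    - [[-0.06, 0, 0], [0, 0, 0], 0]
    - [[-0.08, 0, 0], [0, 0, 0], 0]
    - [[-0.1, 0, 0], [0, 0, 0], 0]
    - [[-0.1, 0, 0], [0, 0, 0], 0]
    - [[-0.1, 0, 0], [0, 0, 0], 0]
    - [[-0.1, 0, 0], [0, 0, 0], 0]
    - [[-0.1, 0, 0], [0, 0, 0], 0]
    - [[-0.1, 0, 0], [0, 0, 0], 0]

```text
clock: 11.75
eef_pos: [550.3, -141.9, 122.8]
eef_rot: [3.141, -0.252, 0.033]
wrist_force: [5.1, -0.9, -4.9]
finger_gap: 9.6
```

Emit:
apply_moves:
  series:
    - [[0.07, 0, -0.09], [0, 0.01, 0], 0]
    - [[0.13, 0, -0.17], [-0.001, 0.02, 0], 0]
    - [[0.2, 0.01, -0.26], [-0.001, 0.03, 0], 0]
    - [[0.26, 0.01, -0.35], [-0.001, 0.04, 0], 0]
    - [[0.32, 0.01, -0.44], [-0.002, 0.05, 0], 0]
    - [[0.38, 0.01, -0.53], [-0.002, 0.06, 0], 0]
    - [[0.44, 0.01, -0.62], [-0.002, 0.07, 0], 0]
    - [[0.5, 0.02, -0.71], [-0.003, 0.08, 0], 0]
    - [[0.56, 0.02, -0.8], [-0.003, 0.09, 0], 0]
    - [[0.62, 0.02, -0.88], [-0.003, 0.1, 0], 0]

```text
clock: 13.0
eef_pos: [556.6, -141.6, 114.2]
eef_rot: [3.141, -0.152, 0.033]
wrist_force: [5.4, -1.4, -2.8]
finger_gap: 9.8
```

Emit:
apply_moves:
  series:
    - [[0.06, 0, -0.09], [0, 0.01, 0], 0]
    - [[0.12, 0, -0.18], [-0.001, 0.02, 0], 0]
    - [[0.17, 0.01, -0.27], [-0.001, 0.03, 0], 0]
    - [[0.22, 0.01, -0.36], [-0.001, 0.04, 0], 0]
    - [[0.28, 0.01, -0.45], [-0.002, 0.05, 0], 0]
    - [[0.33, 0.01, -0.55], [-0.002, 0.06, 0], 0]
    - [[0.38, 0.01, -0.64], [-0.002, 0.07, 0], 0]
    - [[0.43, 0.02, -0.74], [-0.003, 0.08, 0], 0]
    - [[0.48, 0.02, -0.84], [-0.003, 0.09, 0], 0]
    - [[0.53, 0.02, -0.94], [-0.003, 0.1, 0], 0]

```text
clock: 14.25
eef_pos: [561.9, -141.4, 104.7]
eef_rot: [-3.141, -0.052, 0.033]
wrist_force: [5.1, -1.0, -3.9]
finger_gap: 9.6
```

```bash
python3 - <<'E'
from h import *
s=manip.read_state(); print(s['wrist_force'],s['moment'],s['eef_pos'],s['eef_rot'])
import pickle
for n in('wrist','side'):
    p,d=manip.camera(n); cv2.imwrite(f'pics/{n}5.png',p[...,::-1]); np.save(f'pics/{n}5.npy',d)
pickle.dump(s,open('pics/w5.pkl','wb'))
p=cv2.imread('pics/side5.png');cv2.imwrite('pics/side5z.png',cv2.resize(p[140:240,270:390],None,fx=6,fy=6,interpolation=cv2.INTER_CUBIC))
E
```

```text
[ 5.14091947 -0.97549696 -3.93261455] [-0.16345382 -0.95410528 -0.11024796] [ 561.93612077 -141.38888638  104.71280673] [-3.14146406 -0.05165803  0.03287551]
```

View pics/wrist5.png

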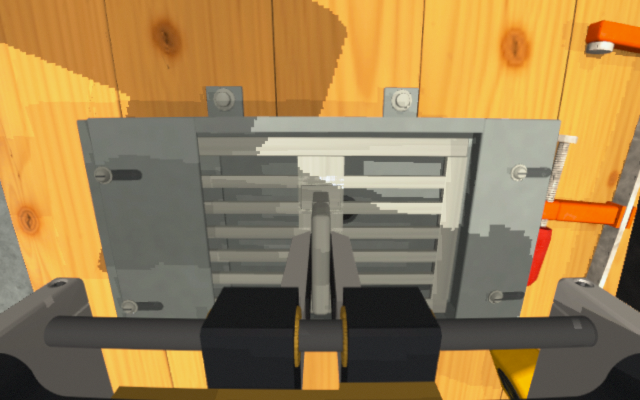

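View pics/side5z.png

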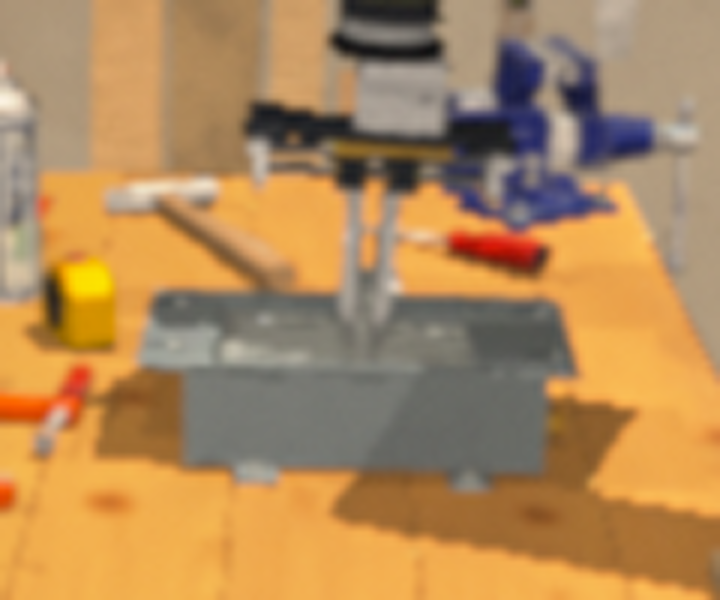

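Emit:
apply_moves:
  series:
    - [[0.04, 0, -0.08], [0, 0.008, 0], 0]
    - [[0.08, 0, -0.17], [0, 0.016, 0], 0]
    - [[0.12, 0, -0.26], [-0.001, 0.024, 0], 0]
    - [[0.16, 0.01, -0.35], [-0.001, 0.032, 0], 0]
    - [[0.2, 0.01, -0.44], [-0.001, 0.04, 0], 0]
    - [[0.24, 0.01, -0.53], [-0.002, 0.048, 0], 0]
    - [[0.28, 0.01, -0.62], [-0.002, 0.056, 0], 0]
    - [[0.31, 0.01, -0.7], [-0.002, 0.064, 0], 0]
    - [[0.34, 0.01, -0.77], [-0.002, 0.07, 0], 0]
    - [[0.36, 0.01, -0.82], [-0.003, 0.075, 0], 0]

```text
clock: 15.6
eef_pos: [565.5, -141.2, 96.4]
eef_rot: [3.141, 0.024, 0.033]
wrist_force: [6.0, -0.5, -2.8]
finger_gap: 9.6
```

Emit:
apply_moves:
  series:
    - [[0.1, 0, 0], [0, 0, 0], 0]
    - [[0.22, 0.01, 0], [0, 0, 0], 0]
    - [[0.36, 0.01, 0], [0, 0, 0], 0]
    - [[0.5, 0.02, 0], [0, 0, 0], 0]
    - [[0.64, 0.02, 0], [0, 0, 0], 0]
    - [[0.78, 0.03, 0], [0, 0, 0], 0]
    - [[0.92, 0.03, 0], [0, 0, 0], 0]
    - [[1.05, 0.03, 0], [0, 0, 0], 0]
    - [[1.15, 0.04, 0], [0, 0, 0], 0]
    - [[1.2, 0.04, 0], [0, 0, 0], 0]

```text
clock: 16.85
eef_pos: [576.9, -140.8, 96.0]
eef_rot: [-3.142, 0.025, 0.033]
wrist_force: [0.4, -0.0, -5.6]
finger_gap: 9.6
```

Emit:
apply_moves:
  series:
    - [[-0.01, 0, -0.02], [0, -0.003, 0], 0]
    - [[-0.03, 0, -0.05], [0, -0.006, 0], 0]
    - [[-0.05, 0, -0.09], [0, -0.01, 0], 0]
    - [[-0.07, 0, -0.13], [0, -0.014, 0], 0]
    - [[-0.09, 0, -0.17], [0.001, -0.018, 0], 0]
    - [[-0.11, 0, -0.21], [0.001, -0.022, 0], 0]
    - [[-0.12, 0, -0.25], [0.001, -0.025, 0], 0]
    - [[-0.12, 0, -0.28], [0.001, -0.025, 0], 0]
    - [[-0.12, 0, -0.3], [0.001, -0.025, 0], 0]
    - [[-0.12, 0, -0.3], [0.001, -0.025, 0], 0]

```text
clock: 18.1
eef_pos: [575.7, -140.8, 93.0]
eef_rot: [-3.141, 0.0, 0.033]
wrist_force: [0.1, -0.7, -5.5]
finger_gap: 9.7
```

Still hanging free. I'll lower it the last bit by feel.

Emit:
apply_moves:
  series:
    - [[0, 0, -0.01], [0, 0, 0], 0]
    - [[0, 0, -0.02], [0, 0, 0], 0]
    - [[0, 0, -0.03], [0, 0, 0], 0]
    - [[0, 0, -0.04], [0, 0, 0], 0]
    - [[0, 0, -0.05], [0, 0, 0], 0]
    - [[0, 0, -0.06], [0, 0, 0], 0]
    - [[0, 0, -0.07], [0, 0, 0], 0]
    - [[0, 0, -0.08], [0, 0, 0], 0]
    - [[0, 0, -0.08], [0, 0, 0], 0]
    - [[0, 0, -0.08], [0, 0, 0], 0]

```text
clock: 19.35
eef_pos: [575.7, -140.8, 92.9]
eef_rot: [-3.141, -0.0, 0.033]
wrist_force: [-5.6, 2.5, 6.9]
finger_gap: 9.4
```

```bash
python3 - <<'E'
from h import *
s=manip.read_state(); print(s['wrist_force'],s['moment'],s['eef_pos'],s['eef_rot'])
import pickle
for n in('wrist',):
    p,d=manip.camera(n); cv2.imwrite(f'pics/{n}6.png',p[...,::-1])
E
```

```text
[-5.57820648  2.49740634  6.94763078] [0.22708272 1.14894143 0.01375539] [ 575.68511924 -140.80746364   92.87278937] [-3.14146197e+00 -2.42796432e-04  3.29285099e-02]
```

View pics/wrist6.png

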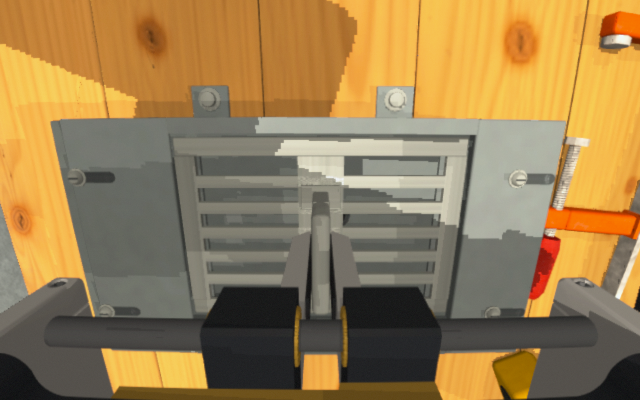

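Emit:
apply_moves:
  series:
    - [[0, 0, 0.01], [0, 0, 0], 0]
    - [[0, 0, 0.02], [0, 0, 0], 0]
    - [[0, 0, 0.03], [0, 0, 0], 0]
    - [[0, 0, 0.04], [0, 0, 0], 0]
    - [[0, 0, 0.04], [0, 0, 0], 0]
    - [[0, 0, 0.04], [0, 0, 0], 0]
    - [[0, 0, 0.04], [0, 0, 0], 0]
    - [[0, 0, 0.04], [0, 0, 0], 0]
    - [[0, 0, 0.04], [0, 0, 0], 0]
    - [[0, 0, 0.04], [0, 0, 0], 0]

```text
clock: 20.65
eef_pos: [575.7, -140.8, 92.9]
eef_rot: [-3.141, -0.0, 0.033]
wrist_force: [-4.5, 1.2, 5.4]
finger_gap: 9.6
```

```bash
python3 - <<'E'
from h import *
s=manip.read_state(); print(s['wrist_force'],s['moment'],s['eef_pos'],s['eef_rot'])
E
```

```text
[-4.52767561  1.23441641  5.38213086] [0.19279686 0.95307092 0.02562494] [ 575.69508119 -140.79534775   92.89340656] [-3.14140916e+00 -1.68304190e-04  3.29729590e-02]
```

Emit:
apply_moves:
  series:
    - [[0, 0, 0.01], [0, 0, 0], 0]
    - [[0, 0, 0.02], [0, 0, 0], 0]
    - [[0, 0, 0.03], [0, 0, 0], 0]
    - [[0, 0, 0.04], [0, 0, 0], 0]
    - [[0, 0, 0.04], [0, 0, 0], 0]
    - [[0, 0, 0.04], [0, 0, 0], 0]
    - [[0, 0, 0.04], [0, 0, 0], 0]
    - [[0, 0, 0.04], [0, 0, 0], 0]
    - [[0, 0, 0.04], [0, 0, 0], 0]
    - [[0, 0, 0.04], [0, 0, 0], 0]

```text
clock: 21.9
eef_pos: [575.7, -140.8, 92.9]
eef_rot: [-3.141, 0.0, 0.033]
wrist_force: [1.1, -0.1, -3.1]
finger_gap: 9.2
```

Emit:
apply_moves:
  series:
    - [[0, 0, 0], [0, 0, 0], 12]
    - [[0, 0, 0], [0, 0, 0], 14]
    - [[0, 0, 0], [0, 0, 0], 18]
    - [[0, 0, 0], [0, 0, 0], 24]
    - [[0, 0, 0], [0, 0, 0], 30]
    - [[0, 0, 0], [0, 0, 0], 36]
    - [[0, 0, 0], [0, 0, 0], 40]
    - [[0, 0, 0], [0, 0, 0], 40]
    - [[0, 0, 0], [0, 0, 0], 40]
    - [[0, 0, 0], [0, 0, 0], 40]

```text
clock: 23.15
eef_pos: [575.7, -140.8, 93.0]
eef_rot: [-3.141, 0.0, 0.033]
wrist_force: [-0.3, 0.2, 0.6]
finger_gap: 37.8
```

```bash
python3 - <<'E'
from h import *
s=manip.read_state(); print(s['wrist_force'],s['finger_gap'])
p,d=manip.camera('wrist'); cv2.imwrite(f'pics/wrist7.png',p[...,::-1])
E
```

```text
[-0.30498858  0.23981959  0.55925971] 37.825550769575514
```

View pics/wrist7.png

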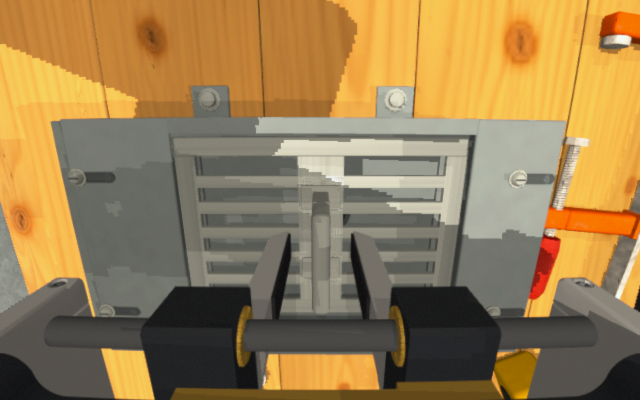

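The jaws are open and clear on both sides of the bar, and the shelf hasn't moved. I'll retreat straight up, then look.

Emit:
apply_moves:
  series:
    - [[0, 0, 1], [0, 0, 0], 40]
    - [[0, 0, 3], [0, 0, 0], 40]
    - [[0, 0, 6], [0, 0, 0], 40]
    - [[0, 0, 9], [0, 0, 0], 40]
    - [[0, 0, 12], [0, 0, 0], 40]
    - [[0, 0, 15], [0, 0, 0], 40]
    - [[0, 0, 18], [0, 0, 0], 40]
    - [[0, 0, 19.5], [0, 0, 0], 40]
    - [[0, 0, 20], [0, 0, 0], 40]
    - [[0, 0, 20], [0, 0, 0], 40]

```text
clock: 24.45
eef_pos: [575.5, -140.8, 292.4]
eef_rot: [-3.141, 0.001, 0.033]
wrist_force: [0.2, 0.4, 0.5]
finger_gap: 37.4
```

```bash
python3 - <<'E'
from h import *
s=manip.read_state(); print(s['wrist_force'],s['eef_pos'])
import pickle;pickle.dump(s,open('pics/w8.pkl','wb'))
for n in('wrist','side','top'):
    p,d=manip.camera(n); cv2.imwrite(f'pics/{n}8.png',p[...,::-1]); np.save(f'pics/{n}8.npy',d)
p=cv2.imread('pics/wrist8.png');cv2.imwrite('pics/w8z.png',cv2.resize(p[100:290,180:450],None,fx=2.9,fy=2.9,interpolation=cv2.INTER_CUBIC))
p=cv2.imread('pics/side8.png');cv2.imwrite('pics/side8z.png',cv2.resize(p[160:230,270:390],None,fx=6,fy=6,interpolation=cv2.INTER_CUBIC))
E
```

```text
[0.16238517 0.38409652 0.45571414] [ 575.53033874 -140.76915138  292.38187378]
```

View pics/w8z.png

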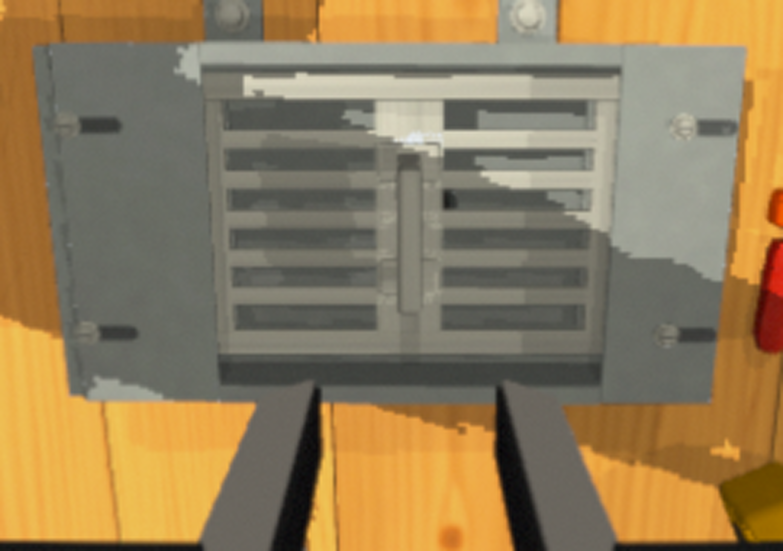

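View pics/side8z.png

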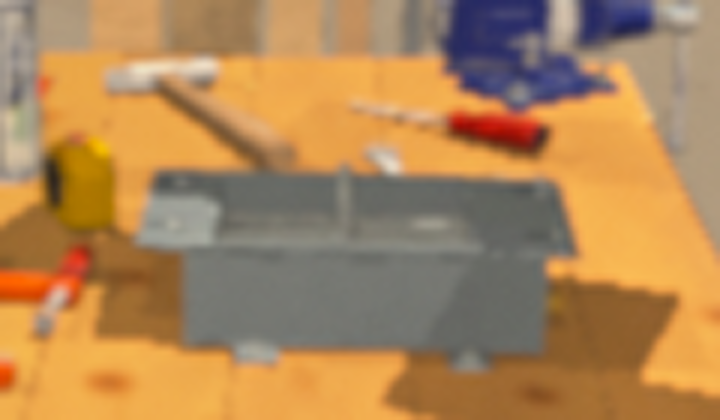

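View pics/top8.png

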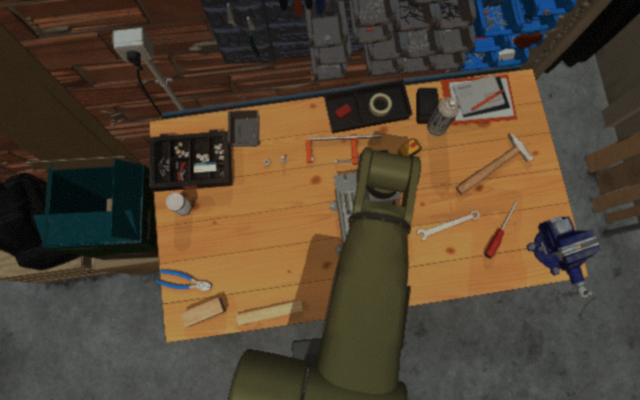

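Both ends of the shelf disappear under the flanges. The jar, nut, bolt and spanner sit where they were. A depth check for flatness comes next.

```bash
python3 - <<'E'
from h import *
import pickle
s=pickle.load(open('pics/w8.pkl','rb'));d=np.load('pics/wrist8.npy')
f=lambda L:[((u+.5)/2.9-.5+180,(v+.5)/2.9-.5+100) for u,v in L]
for n,a,b in(('near',(216,110),(229,345)),('far',(603,110),(594,345)),('+y',(230,82),(600,82)),('-y',(240,343),(590,343))):
    uv=f([np.array(a)+(np.array(b)-a)*t for t in np.linspace(0,1,60)])
    P=atd('wrist',uv,d,s); print(n,np.median(P,0).round(1),P[:,2].std().round(1),P[:,2].mean().round(1))
P=atz('wrist',f([(410,155+3),(410,313)]),55+45,s);print(P)
a=cv2.imread('pics/top0.png').astype(int);b=cv2.imread('pics/top8.png').astype(int)
for n,(u,v) in dict(jar=(178,203),span=(448,225),nut=(267,161),bolt=(283,158)).items():
    print(n,abs(a-b)[v-8:v+8,u-10:u+10].mean())
E
```

```text
near [ 490.2 -147.3   47.9] 0.8 47.9
far [ 660.7 -141.4   47.7] 0.7 47.7
+y [575.1 -80.   47.7] 0.8 47.7
-y [ 579.5 -199.8   47.8] 0.8 47.8
[[ 573.85103073 -106.05317398  100.        ]
 [ 576.0467098  -168.62338851  100.        ]]
jar 5.658333333333333
span 4.030208333333333
nut 4.930208333333334
bolt 4.727083333333334
```

```bash
python3 - <<'E'
from cell import manip
print(manip.sign_off(), manip.read_state()['clock'])
E
```

```text
the job is handed in; nothing more can be done
the job is handed in; nothing more can be done
```

The shelf is back in the tank: flat on the ledges with both ends under the flanges. I let go of it, moved the arm clear and handed the job in at about 25 s.

**How it went:**
- I took the shelf by its bar, tilted it 14° and passed the near end under the wide flange until it touched the end face. I felt about 5 N there.
- I swung the far end down past the narrow flange while keeping that light contact.
- I then drew the shelf about 11.5 mm toward the far end with no contact felt, laid it flat and opened the jaws.
- The first touchdown pressed a little too hard, about 7 N upward and 5.6 N sideways. I eased off to near zero before letting go.

**Last checks:**
- **Level:** depth readings put the plate's top at 47.7–47.9 mm on all four sides. It should be 49 mm, so the readings are about 1 mm low, which is within the camera's accuracy.
- **Position:** by the contact I felt, the shelf sits about midway in its 3 mm of lengthwise play.
- **Other items:** the jar, spanner, nut and bolt look unmoved in the before and after pictures.
- **Failures:** no check failed.

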